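# Archive bench: set the dose, open the safety-capped bottle

### The job

Turn the clicking sleeve of the dosing unit to 4 first. Then open the amber bottle in the bench holder: press its push-and-turn safety cap down, twist it anticlockwise while pressed until it comes free, and lift it straight up. Finish still gripping the cap, holding it still and level right above the bottle with about 6 cm of clear air over the mouth, and leave everything else where it stands.

Things in the scene. Friction and masses are not known exactly. Their poses are not given: they have to be found in the camera images.
- dosing_unit: White round drum fixed to the bench, left or right of centre: 124 mm across, 50 mm high, origin at the centre of its underside. Outlet pipe along -x to 83 mm, 32 mm high. Black numbers 1 to 6 on top, 50 mm from the axis, clockwise from above, 30 degrees apart: 1 at +75 degrees (from its x towards its y axis), 4 at -15, 6 at -75.
- dose_sleeve (a joint): Turn of the aluminium sleeve on the dosing unit, rad, growing clockwise seen from above: 0 at number 1, 0.524 a number, so 1.571 at 4; stops just past 1 and 6; starts near 1 or 2. Takes about 0.1 N m to turn, clicks into and stays at each number, and when let go is drawn to the nearest. Black pointer at its foot and line on its top show the number set.
- sleeve_grip (a point): Point on the sleeve's vertical axis at gripping height, 83 mm above the bench. The sleeve is a ribbed cylinder 46 mm in diameter, from 57 to 101 mm above the bench; below it a flange 66 mm in diameter.
- bottle_mouth (a point): Centre of the bottle's neck rim, 137 mm above the bench, z up. Amber bottle 72 mm in diameter, shoulder from 74 to 94 mm high, neck 30 mm in diameter; fixed upright in a 100 mm square bench holder, cannot turn, left or right of centre. A white sprung insert 18 mm across stands 8 mm out of the mouth (10 mm when open) and pushes the cap up.
- cap_center (a point): Centre of the black ribbed round safety cap, half-way up: 53 mm in diameter, 36 mm high, about 35 g, z up; 4 mm below the mouth point (133 mm above the bench) while closed. Can be gripped at any yaw. Locked, it neither lifts nor turns (6 degrees of play). See cap for how it opens.
- cap: The same cap, origin at the centre of its underside. Pushed down 4.5 mm or more (it bottoms at 8 mm; spring 6 N at first, 14 N at 8 mm) it turns anticlockwise seen from above. Keep it pressed while turning; from about 65 degrees (1.13 rad) it can be lifted off, a stop ends the turn at about 135 degrees. Its hollow skirt clears neck and insert after a 35 mm lift.
- bottle: The amber bottle with its bench holder, origin at the centre of the holder's underside, 137 mm under the mouth, z up.
- tape_roll: Roll of paper tape lying flat, 64 mm across, 22 mm high. Bystander; origin at the centre of its underside.
- press_weight: Dark steel press weight with a knob, 52 mm across, 54 mm high. Bystander; origin at the centre of its underside.
- spatula: Spatula, 200 mm long, lying on the bench. Bystander; origin in its underside (tools: near the middle).
- paste_jar: Small jar, 64 mm across, 75 mm high. Bystander; origin at the centre of its underside.
- beaker: White open cup, 68 mm across, 85 mm high. Bystander; origin at the centre of its underside.
- brush: Brush, 190 mm long, lying on the bench. Bystander; origin in its underside (tools: near the middle).
- card_box: Small grey card box, 94 x 144 mm, 48 mm high. Bystander; origin at the centre of its underside.
There are look-alikes about, which are no part of the job. What is shaped like the bottle but blue or green is not meant.

How it is judged (in metres and radians):
On the way, in this order (a step that is already met when the one before it is completed fails the run):
1. the sleeve stands at 4 (within 0.2 rad) (value of joint dose_sleeve between 1.371 and 1.771 rad), for 0.3 s.
2. the cap, in the fingers, has come off the bottle: its centre is over 25 mm above the mouth (z of cap_center in the frame of bottle_mouth above 0.025 m and contact force between the fingers and cap above 0.5 N), for 0.1 s.
At the end, for the whole second after the job is handed in: The sleeve is at 4 (within 0.2 rad); the cap is gripped by the fingers (over 1 N), still (under 3 cm/s), level within 0.25 rad, touching nothing of the bottle, its centre 45 to 140 mm above the mouth (6 cm of clear air puts it at 78 mm) and within 30 mm of the bottle's axis sideways (all of step 1 and z of cap_center in the frame of bottle_mouth between 0.045 and 0.14 m and horizontal distance between cap_center and bottle_mouth below 0.03 m and angle between cap_center's own z axis and vertical below 0.25 rad and contact force between the fingers and cap above 1 N and contact force between cap and bottle below 0.1 N and linear speed of cap below 0.03 m/s); the arm keeps its last pose, push and grip.
It fails at once if a loose thing other than the cap is shifted by more than 3 cm (distance of any of tape_roll, press_weight, spatula, paste_jar, beaker, brush, card_box from where it was at the start of the episode above 0.03 m).
It also fails if it takes over 58 s, if anything falls off the work surface, if the arm or the gripper's body presses on something with over 40 N, if the wrist force passes 120 N, or if a joint passes its speed limit or range.

### The arm

A 6-joint arm with a two-finger parallel gripper is mounted at the origin on the work surface. World frame = base frame: x ahead of the robot, y to its left, z up, the work surface at z = 0. Lengths are in mm, angles in rad, forces in N, time in s.
With the tool pointing down it reaches from about 275 to 750 mm from the base axis. Payload 10.2 kg.
Tool frame: the origin (TCP) lies at the very end of the fingers, on their centre line; the grasp point (between the pads) lies 19 mm behind it; x points along the fingers, y is the direction in which the jaws open and shut, and the axes are right-handed (so a half turn about x gives the same grasp; the last joint's range is limited). The gripper opens to 85 mm and grips with 20 to 120 N. Pads are 22 mm wide; open, the fingers measure 114 mm over their backs; the gripper's body (76 mm by 85 mm) begins 54 mm behind the grasp point. The pads swing forward as they close: fully open they stand 13 mm farther back than shut.
Start: joints at [-1.528, 0.313, 1.498, -0, 1.331, -0.223], TCP at [137.894, -506.573, 231.294] pointing down, gripper open.
Joint ranges: [-2.94, 2.94], [-0.97, 2.17], [0.19, 2.56], [-1.23, 4.37], [0.02, 3.11], [-2.88, 2.88]. Speed limits (rad/s): [2.39, 2.39, 3.01, 3.14, 3.14, 3.14].

### API

Orientations are given as a unit quaternion [w, x, y, z].
In Python, from rig import ctrl, viewer, order gives the robot as it stands. The module is installed in compiled form; this text tells all that it offers.
- The arm moves only by the tool carry_out, never from a script. Its argument "deltas" is a list of rows, each a list of 7 numbers: the gripper command: -1 is fully open, 1 is shut, values between are in proportion, then the shift along the tool's x, y, z in mm, then the turn, a rotation vector about the tool's x, y, z in degrees. A call has exactly 5 rows; each row is the pose to reach, as a shift and turn from the pose commanded when the call began, along the tool's axes at that moment; what a row does not reach only later rows make up. A row lasts 1/8 s, in which the tool goes at most 62.5 mm and 10.7 degrees, less where a joint would pass 70% of its speed; a pose out of reach is approached as far as the arm can. A call with a gripper value outside its range is refused whole. The fingers move at their own pace and stop on an object; "newtons" is the grip in N (left out, the last holds). Time passes only in rows, so rows that repeat a pose let the fingers close, or fill a call up. It gives the time, the measured TCP pose, the force and the opening at its end, in the units of the state.
- ctrl.sense(): the state, without advancing time (a new reading comes with each control period).
- viewer.capture(name): name is "scene" or "top"; returns the picture (384x512x3 uint8, red, green, blue); there is no depth.
- viewer.calibration(name): a dict with "fx", "fy", "cx", "cy" (pixels), "xyz" and "attitude" of the camera in the world. Camera axes: x right, y down, z forward; pixel columns grow to the right and rows downward; lengths in mm; the calibration is good to about 2 mm. A picture is of the moment at which its call begins. calibration takes no time and is no camera call.
- order.finish_job(): hands the job in, once; it reports no verdict.
The state is a dict: "time_s": time; "joints": joint angles; "dq": joint speeds; "tau": joint torques, N m; "eef_pos": TCP position; "ee_rot": TCP orientation; "force": force on the tool from outside, world axes, zero at the start; "wrist_torque": the same for the moment, N m; "grip_width": opening from 0.0 (shut) to 1.0 (fully open).
Only numpy, scipy, OpenCV 4.12 (cv2) and the standard library are available. Lean on these libraries where they do the work, as an engineer would, in place of code of your own. Each camera call takes 0.05 s, during which the arm holds its last target. There are 200 camera calls.

## Working session

There is one attempt and no reset: what is moved stays moved. The work goes in short steps, Python scripts to look and compute and a tool call to move; the robot and the scene stay as the last step left them, time stands still between calls to the robot, and variables do not carry over. Pictures are saved under pics/ and viewed, about 8 in all and at most 12, crops included, and the job is handed in when it is done.

Besides the shell and the picture viewer there is one more tool, called as name([rows], argument=value, ...), one row to a line, values as JSON. carry_out: Moves the arm, as the interface text tells. Its arguments: {"type":"object","properties":{"deltas":{"type":"array"},"newtons":{"type":"number"}},"required":["deltas"]}

```bash
mkdir -p pics
python3 - <<'E'
from rig import ctrl, viewer
import cv2
for n in("scene","top"):
    cv2.imwrite(f"pics/{n}0.png",viewer.capture(n)[:,:,::-1]); print(n,viewer.calibration(n))
print(ctrl.sense())
E
```

```text
scene {'fx': 370.4824139764314, 'fy': 370.4824139764314, 'cx': 252.02566811753044, 'cy': 187.1633802869766, 'xyz': array([1180.74187017,  534.21786147,  812.8611893 ]), 'attitude': array([-0.17544973,  0.39328214,  0.81570556, -0.3862266 ])}
top {'fx': 435.3233694007918, 'fy': 435.3233694007918, 'cx': 251.3081522267457, 'cy': 189.37145207872553, 'xyz': array([ 379.05196999,   13.86984983, 1254.80423407]), 'attitude': array([-0.04853334,  0.71344978, -0.69709928,  0.05183157])}
{'time_s': 0.1, 'joints': array([-1.52842200e+00,  3.13408164e-01,  1.49833100e+00, -3.67514577e-06,
        1.33101107e+00, -2.23436194e-01]), 'dq': array([ 6.29438611e-05, -6.89996826e-05, -4.35098474e-03,  5.92810169e-04,
       -3.47356729e-04, -6.56404020e-04]), 'tau': array([ 1.84547789e-03, -4.12900972e+01, -2.60138690e+01, -1.66597215e-04,
        3.02896071e-03, -1.48213879e-06]), 'eef_pos': array([ 137.8724155 , -506.34396264,  230.79641843]), 'ee_rot': array([ 0.09329438,  0.70090645,  0.09410978, -0.70083497]), 'force': array([-0.07341718,  1.40363207,  0.25339138]), 'wrist_torque': array([ 0.02166251, -0.01804523, -0.01759805]), 'grip_width': 0.9990544114230071}
```

View pics/top0.png

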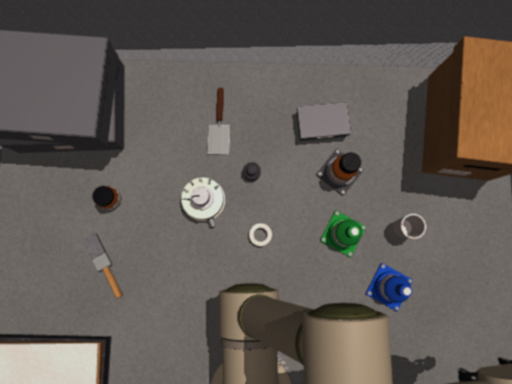

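View pics/scene0.png

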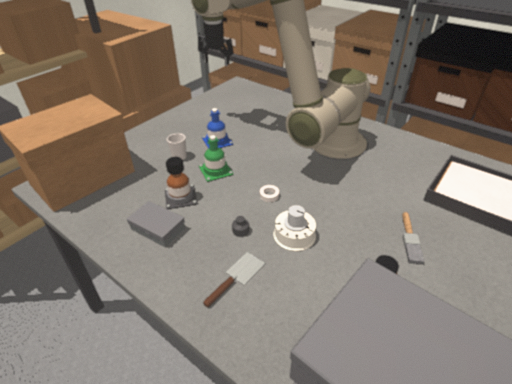

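Top view: the drum is at about (203,199) with its pointer unclear. The amber bottle's cap is at (349,162), with the green and blue look-alikes below it. Next I measure both targets.

```bash
cat > h.py <<'E'
import numpy as np, cv2
from scipy.spatial.transform import Rotation as R
from rig import ctrl, viewer, order
def rot(q): return R.from_quat(np.roll(q,-1))
def ray(n,uv,z):
    c=viewer.calibration(n); d=rot(c["attitude"]).apply([(uv[0]-c["cx"])/c["fx"],(uv[1]-c["cy"])/c["fy"],1])
    return c["xyz"]+d*(z-c["xyz"][2])/d[2]
def proj(n,p):
    c=viewer.calibration(n); v=rot(c["attitude"]).inv().apply(np.asarray(p,float)-c["xyz"])
    return np.array([c["fx"]*v[0]/v[2]+c["cx"],c["fy"]*v[1]/v[2]+c["cy"]])
def blob(mask,box):
    x0,y0,x1,y1=box; m=np.zeros_like(mask); m[y0:y1,x0:x1]=mask[y0:y1,x0:x1]
    n,l,s,c=cv2.connectedComponentsWithStats(m); i=1+np.argmax(s[1:,4]); return c[i],s[i]
E
python3 - <<'E'
from h import *
t=cv2.imread("pics/top0.png"); s=cv2.imread("pics/scene0.png")
a=cv2.resize(t[170:235,170:240],None,fx=8,fy=8,interpolation=2)[:,:]
b=cv2.resize(s[195:255,265:325],None,fx=8,fy=8,interpolation=2)
c=cv2.resize(t[140:200,310:370],None,fx=4,fy=4,interpolation=2)
d=cv2.resize(s[150:210,150:210],None,fx=4,fy=4,interpolation=2)
im=np.zeros((600,800,3),np.uint8)
a=cv2.resize(a,(400,371));b=cv2.resize(b,(400,400));c=cv2.resize(c,(200,200));d=cv2.resize(d,(200,200))
im[:371,:400]=a; im[:400,400:]=b; im[400:,:200]=c; im[400:,200:400]=d
cv2.imwrite("pics/crop.png",im)
w=(t.min(2)>120).astype(np.uint8); print("drum",*blob(w,(175,172,230,225)))
k=(t.max(2)<40).astype(np.uint8); cc,st=blob(k,(332,145,364,180)); print("cap",cc,st,ray("top",cc,148))
k=(s.max(2)<40).astype(np.uint8); cc,st=blob(k,(160,150,190,175)); print("caps",cc,st,ray("scene",cc,140))
cc,_=blob(w,(175,172,230,225)); print(ray("top",cc,50))
E
```

```text
drum [203.3294881  197.61139149] [ 181  177   45   42 1387]
cap [348.94795539 163.21561338] [339 153  21  21 269] [ 611.91485344 -241.18694901  148.        ]
caps [170.71428571 170.42857143] [168 166   7   8  14] [ 649.63639518 -226.81928199  140.        ]
[525.07307234 143.32637477  50.        ]
```

View pics/crop.png

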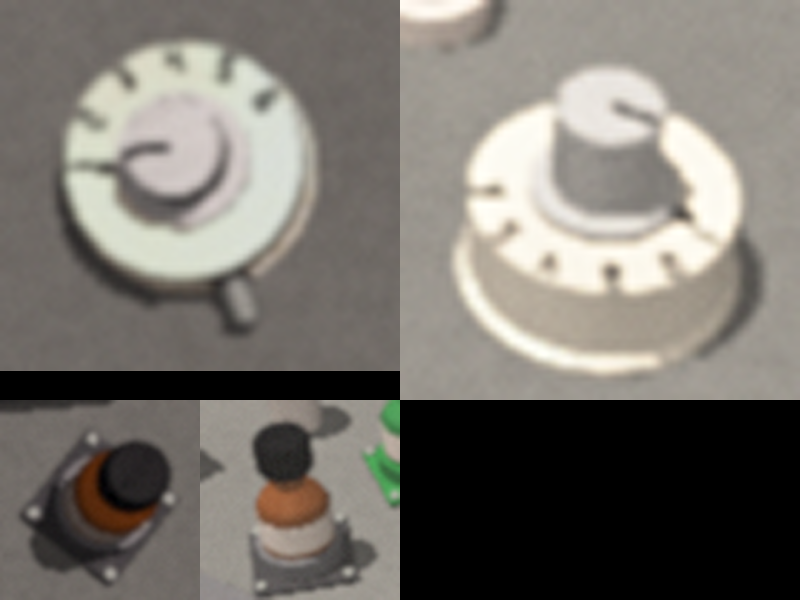

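Sleeve pointer stands at 1 (crop (95,167); numbers 2 to 6 run on clockwise). So it has to turn 90° clockwise.

```bash
cat >> h.py <<'E'
def tool(psi):
    c,s=np.cos(np.radians(psi)),np.sin(np.radians(psi)); return R.from_matrix(np.array([[0,0,-1],[c,s,0],[s,-c,0]]).T)
def delta(p,psi=None):
    st=ctrl.sense(); r=rot(st["ee_rot"]); y=r.apply([0,1,0]); cur=np.degrees(np.arctan2(y[1],y[0]))
    t=tool(cur if psi is None else psi)
    print("t",round(st["time_s"],2),"pos",st["eef_pos"].round(1),"yaw",cur.round(1),"q1,q6",st["joints"][[0,5]].round(2),"F",st["force"].round(1),"w",round(st["grip_width"],3))
    print("delta",r.inv().apply(np.array(p)-st["eef_pos"]).round(1),"turn",np.degrees((r.inv()*t).as_rotvec()).round(1))
E
python3 - <<'E'
from h import *
t=cv2.imread("pics/top0.png"); s=cv2.imread("pics/scene0.png")
print("sleeve top from top",ray("top",(200.1,195.4),101),"drum circle",ray("top",(202.9,198),50))
# scene crop scale 400/60
print("sleeve top from scene",ray("scene",(265+612/6.667,195+107/6.667),101))
print("cap from scene",ray("scene",(150+283/3.333-60,150+(442-400)/3.333),151))
q=lambda x,y:(170+x/5.714,170+y/5.714)
c=ray("top",q(188,160),50)
for n,p in {"1?":(85,167),"2":(92,117),"3":(127,78),"4":(175,60),"6":(265,98)}.items():
    v=ray("top",q(*p),50)-c; print(n,np.degrees(np.arctan2(v[1],v[0])),np.hypot(*v[:2]))
delta((525,145,230),0)
E
```

```text
sleeve top from top [524.63432721 146.68938767 101.        ] drum circle [523.95494738 144.47996947  50.        ]
sleeve top from scene [427.14988843 281.04047958 101.        ]
cap from scene [ 623.88028288 -234.29567699  151.        ]
1? 95.2697966134068 50.21765970680553
2 67.19192605715905 51.723264575257076
3 38.32479695432546 50.64194743492146
4 9.536695175565672 49.902972022302585
6 -49.24630254714679 48.14644844368991
t 0.1 pos [ 137.9 -506.3  230.8] yaw -74.8 q1,q6 [-1.53 -0.22] F [-0.1  1.4  0.3] w 0.999
delta [   1.5 -526.8 -544.6] turn [-74.8  -0.1   0. ]
```

Run:
```python
from h import *
print("sleeve top from scene",ray("scene",(265+212/6.667,195+107/6.667),101))
print("cap top from scene",ray("scene",(150+(283-200)/3.333,150+42/3.333),151))
delta((525,145,230),10)
```

```text
sleeve top from scene [528.89278947 150.48716747 101.        ]
cap top from scene [ 623.89153022 -234.31027856  151.        ]
t 0.1 pos [ 137.9 -506.3  230.8] yaw -74.8 q1,q6 [-1.53 -0.22] F [-0.1  1.4  0.3] w 0.999
delta [   1.5 -526.8 -544.6] turn [-84.8  -0.1   0. ]
```

carry_out([
  [-1,0,-40,-45,-7,0,0],
  [-1,0,-80,-90,-14,0,0],
  [-1,0,-120,-135,-21,0,0],
  [-1,0,-160,-180,-28,0,0],
  [-1,0,-200,-225,-35,0,0],
], newtons=40)

```text
time_s: 0.72
eef_pos: [303.1, -252.7, 231.2]
ee_rot: [0.301, 0.64, 0.301, -0.64]
force: [0.5, 0.2, 0.1]
grip_width: 0.999
```

Run:
```python
from h import *
delta((525,146,200),10)
```

```text
t 0.72 pos [ 303.1 -252.7  231.2] yaw -39.6 q1,q6 [-0.99 -0.3 ] F [0.5 0.2 0.1] w 0.999
delta [  31.3  -82.9 -448.7] turn [-49.6  -0.   -0. ]
```

carry_out([
  [-1,0,-11,-58,-7,0,0],
  [-1,0,-22,-116,-14,0,0],
  [-1,0,-33,-174,-21,0,0],
  [-1,0,-43,-232,-28,0,0],
  [-1,0,-54,-290,-35,0,0],
])

```text
time_s: 1.35
eef_pos: [447.1, 4.9, 231.2]
ee_rot: [-0.48, -0.519, -0.48, 0.519]
force: [0.4, -2.0, 0.3]
grip_width: 0.999
```

Run:
```python
from h import *
delta((525,146,170),10)
```

```text
t 1.35 pos [447.1   4.9 231.2] yaw -4.5 q1,q6 [-0.25 -0.17] F [ 0.4 -2.   0.3] w 0.999
delta [  61.2   66.5 -146.8] turn [-14.5   0.   -0. ]
```

carry_out([
  [-1,10,18,-40,-4,0,0],
  [-1,25,36,-80,-8,0,0],
  [-1,45,54,-120,-12,0,0],
  [-1,61,66.5,-147,-14.5,0,0],
  [-1,61,66.5,-147,-14.5,0,0],
])

```text
time_s: 1.98
eef_pos: [524.5, 145.2, 168.5]
ee_rot: [0.54, 0.454, 0.542, -0.456]
force: [-0.7, -0.5, -0.2]
grip_width: 0.996
```

Run:
```python
from h import *
delta((525.5,147,66),10)
a=viewer.capture("scene")[:,:,::-1]; b=viewer.capture("top")[:,:,::-1]
u=proj("scene",(525,146,120)).astype(int); v=proj("top",(525,146,120)).astype(int)
f=lambda i,u:cv2.resize(i[max(u[1]-50,0):u[1]+50,u[0]-50:u[0]+50],(400,400),interpolation=2)
cv2.imwrite("pics/a1.png",np.hstack([f(a,u),f(b,v)])); print(u,v)
```

```text
t 1.98 pos [524.5 145.2 168.5] yaw 9.9 q1,q6 [ 0.05 -0.12] F [-0.7 -0.5 -0.2] w 0.996
delta [102.5   1.6  -1.6] turn [-0.1 -0.   0.2]
[296 204] [199 194]
```

View pics/a1.png

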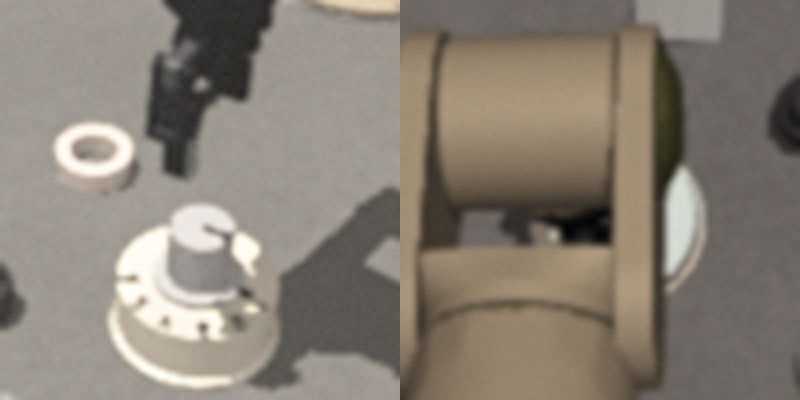

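The pads straddle the sleeve axis as predicted (near fingertip at crop (180,170)), so I descend.

carry_out([
  [-1,30,1,-1,0,0,0],
  [-1,60,1.5,-1.5,0,0,0],
  [-1,90,1.5,-1.5,0,0,0],
  [-1,102,1.5,-1.5,0,0,0],
  [0,102,1.5,-1.5,0,0,0],
])

```text
time_s: 2.7
eef_pos: [526.3, 145.2, 68.7]
ee_rot: [0.54, 0.456, 0.54, -0.456]
force: [-0.2, 0.4, 0.7]
grip_width: 0.818
```

carry_out([
  [1,0,0,0,0,0,0],
  [1,0,0,0,0,0,0],
  [1,0,0,0,0,0,0],
  [1,0,0,0,0,0,0],
  [1,0,0,0,0,0,0],
])

```text
time_s: 3.32
eef_pos: [526.3, 145.5, 69.8]
ee_rot: [0.541, 0.456, 0.54, -0.456]
force: [-5.1, -2.2, 6.3]
grip_width: 0.524
```

Run:
```python
from h import *
delta((525.5,147,66),10); print(ctrl.sense()["wrist_torque"])
```

```text
t 3.33 pos [526.3 145.5  69.8] yaw 9.7 q1,q6 [ 0.06 -0.11] F [-5.1 -2.2  6.3] w 0.524
delta [ 3.8 -0.6 -1.6] turn [-0.3  0.  -0. ]
[-0.21271819  0.60319541  0.05613909]
```

carry_out([
  [1,0,0,0,9,0,0],
  [1,0,0,0,18,0,0],
  [1,0,0,0,27,0,0],
  [1,0,0,0,36,0,0],
  [1,0,0,0,45,0,0],
])

```text
time_s: 3.95
eef_pos: [524.4, 145.9, 69.7]
ee_rot: [-0.323, -0.627, -0.324, 0.63]
force: [-15.9, 0.6, 15.9]
grip_width: 0.523
```

carry_out([
  [1,0,0,0,9,0,0],
  [1,0,0,0,18,0,0],
  [1,0,0,0,27,0,0],
  [1,0,0,0,36,0,0],
  [1,0,0,0,45,0,0],
])

```text
time_s: 4.58
eef_pos: [523.3, 147.4, 69.7]
ee_rot: [-0.057, -0.703, -0.059, 0.707]
force: [-19.9, 10.5, 17.9]
grip_width: 0.528
```

carry_out([
  [1,0,0,0,1,0,0],
  [1,0,0,0,1,0,0],
  [1,0,0,0,1,0,0],
  [-0.5,0,0,0,1,0,0],
  [-1,0,0,0,1,0,0],
])

```text
time_s: 5.2
eef_pos: [526.7, 145.6, 69.0]
ee_rot: [0.054, 0.706, 0.054, -0.704]
force: [-0.6, -0.0, 0.1]
grip_width: 0.926
```

carry_out([
  [-1,0,0,0,0,0,0],
  [-1,0,0,0,0,0,0],
  [-1,-30,0,0,0,0,0],
  [-1,-70,0,0,0,0,0],
  [-1,-120,0,0,0,0,0],
])

```text
time_s: 5.82
eef_pos: [525.8, 145.5, 189.0]
ee_rot: [-0.054, -0.704, -0.054, 0.706]
force: [0.3, -0.6, 0.8]
grip_width: 1.002
```

Run:
```python
from h import *
delta((525.5,147,190),10)
a=viewer.capture("scene")[:,:,::-1]
cv2.imwrite("pics/a2.png",cv2.resize(a[185:260,255:335],None,fx=6,fy=6,interpolation=2))
```

```text
t 5.83 pos [525.8 145.5 189. ] yaw -81.3 q1,q6 [0.06 1.47] F [ 0.3 -0.6  0.8] w 1.002
delta [-1.  -1.5  0.1] turn [-91.3   0.1   0.1]
```

View pics/a2.png

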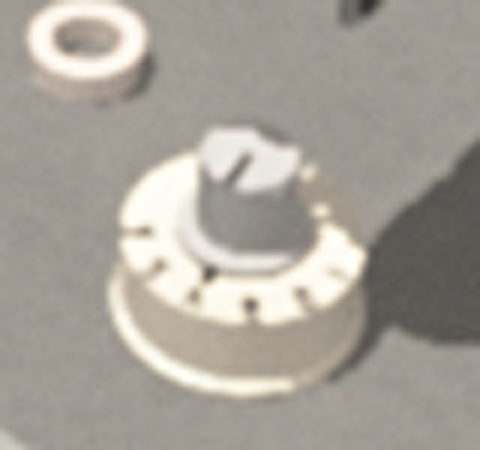

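Pointer at crop (210,272), in line with number 4 at (195,295): the sleeve is at 4. Next comes the cap.

Run:
```python
from h import *
print("top disc",ray("top",(350.7,162.1),151)); 
for z in(5,15,25): print("screws",ray("top",(340.3,171.5),z))
i=viewer.capture("top")[:,:,::-1]
i2=viewer.capture("scene")[:,:,::-1]
k=(i.max(2)<45).astype(np.uint8); cc,st=blob(k,(332,145,364,180)); print("top cap",cc,st, ray("top",cc,140))
for th in(45,60,75):
    k=(i2.max(2)<th).astype(np.uint8); cc,st=blob(k,(160,150,192,178)); print("scene cap",cc,st, ray("scene",cc,135))
for p in [(615,-238,133),(612,-242,133),(620,-236,133)]: print(p,proj("top",p),proj("scene",p))
c=proj("scene",(615,-238,133)).astype(int)
cv2.imwrite("pics/c1.png",np.hstack([cv2.resize(i2[c[1]-25:c[1]+25,c[0]-25:c[0]+25],(400,400),interpolation=0),cv2.resize(i[137:187,325:375],(400,400),interpolation=0)])); print(c)
```

```text
top disc [ 614.33649902 -245.06247498  151.        ]
screws [ 616.72286545 -248.62571986    5.        ]
screws [ 614.82120046 -246.52542637   15.        ]
screws [ 612.91953547 -244.42513288   25.        ]
top cap [349.18235294 162.92352941] [339 153  21  21 340] [ 614.39088838 -243.65082875  140.        ]
scene cap [175.01960784 168.03921569] [167 161  16  13 102] [ 629.42066394 -231.19246119  135.        ]
scene cap [174.56108597 165.42533937] [167 158  16  16 221] [ 621.14767887 -242.51018484  135.        ]
scene cap [174.5308642  165.47325103] [166 157  17  18 243] [ 621.37412958 -242.39612532  135.        ]
(615, -238, 133) [346.42400174 163.18244222] [177.13085885 165.53888115]
(612, -242, 133) [347.95372213 164.33812197] [176.98124596 164.61669114]
(620, -236, 133) [345.64896223 161.29999924] [176.3586859  166.53716772]
[177 165]
```

View pics/c1.png

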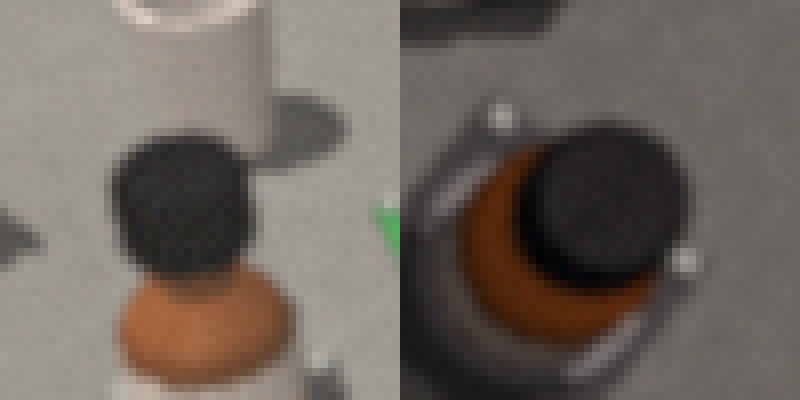

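carry_out([
  [-1,-10,0,0,-10,0,0],
  [-1,-20,0,0,-20,0,0],
  [-1,-30,0,0,-30,0,0],
  [-1,-40,0,0,-40,0,0],
  [-1,-50,0,0,-50,0,0],
])

```text
time_s: 6.6
eef_pos: [525.9, 145.5, 237.2]
ee_rot: [-0.348, -0.615, -0.349, 0.616]
force: [-0.1, 0.5, 0.8]
grip_width: 0.997
```

Scene crop shows the cap at (183,205) and the top crop shows its disc at (608,205). Cap axis is about (615,-244).

Run:
```python
from h import *
delta((615,-244,215),-50)
```

```text
t 6.6 pos [525.9 145.5 237.2] yaw -30.9 q1,q6 [0.06 0.6 ] F [-0.1  0.5  0.8] w 0.997
delta [ 22.1 276.8 288.2] turn [19.1  0.1  0.1]
```

carry_out([
  [-1,0,38,40,3,0,0],
  [-1,0,76,80,6,0,0],
  [-1,0,114,120,9,0,0],
  [-1,0,152,160,12,0,0],
  [-1,0,190,200,15,0,0],
])

```text
time_s: 7.22
eef_pos: [584.6, -125.7, 236.9]
ee_rot: [-0.262, -0.656, -0.263, 0.657]
force: [0.1, -0.1, -0.2]
grip_width: 1.003
```

Run:
```python
from h import *
delta((615,-244,215),-50)
```

```text
t 7.22 pos [ 584.6 -125.7  236.9] yaw -46.4 q1,q6 [-0.41  0.4 ] F [ 0.1 -0.1 -0.2] w 1.003
delta [ 21.7 106.6  59.6] turn [3.6 0.  0.1]
```

carry_out([
  [-1,5,35,20,1,0,0],
  [-1,12,70,40,2,0,0],
  [-1,22,107,60,3,0,0],
  [-1,22,107,60,3,0,0],
  [-1,22,107,60,3,0,0],
])

```text
time_s: 7.85
eef_pos: [615.2, -242.2, 215.4]
ee_rot: [-0.246, -0.663, -0.247, 0.663]
force: [-0.3, 1.0, -0.1]
grip_width: 1.0
```

Run:
```python
from h import *
delta((615,-244,115))
i2=viewer.capture("scene")[:,:,::-1]
cv2.imwrite("pics/c2.png",cv2.resize(i2[110:200,130:220],(540,540),interpolation=2)); print(proj("scene",(615,-244,151)))
```

```text
t 7.85 pos [ 615.2 -242.2  215.4] yaw -49.3 q1,q6 [-0.55  0.31] F [-0.3  1.  -0.1] w 1.0
delta [100.4   1.4   1.3] turn [0.  0.  0.1]
[174.95060768 160.12013931]
```

View pics/c2.png

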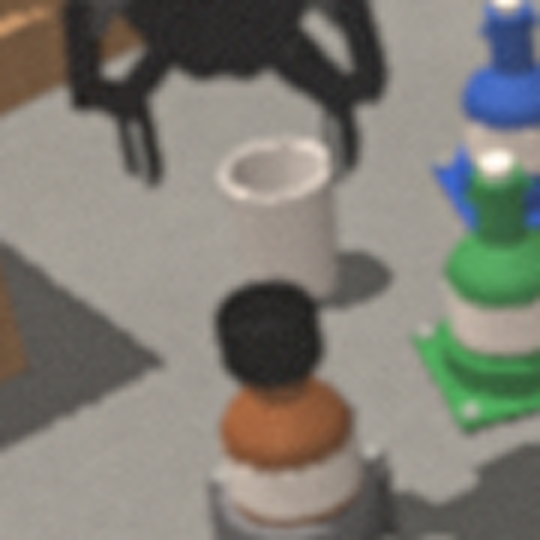

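The finger tips at (148,180) and (345,175) centre on the leaning bottle axis above the cap at (268,320), so I descend.

carry_out([
  [-1,30,1,1,0,0,0],
  [-1,60,1.5,1.5,0,0,0],
  [-1,90,1.5,1.5,0,0,0],
  [-1,100,1.5,1.5,0,0,0],
  [-0.2,100,1.5,1.5,0,0,0],
], newtons=60)

```text
time_s: 8.52
eef_pos: [615.4, -244.3, 116.7]
ee_rot: [0.246, 0.663, 0.246, -0.663]
force: [-0.4, 0.4, -0.0]
grip_width: 0.818
```

carry_out([
  [1,0,0,0,0,0,0],
  [1,0,0,0,0,0,0],
  [1,0,0,0,0,0,0],
  [1,0,0,0,0,0,0],
  [1,0,0,0,0,0,0],
], newtons=60)

```text
time_s: 9.15
eef_pos: [615.9, -245.1, 118.3]
ee_rot: [0.247, 0.664, 0.245, -0.662]
force: [0.2, 0.5, 5.3]
grip_width: 0.601
```

carry_out([
  [1,2,0,0,0,0,0],
  [1,5,0,0,0,0,0],
  [1,8,0,0,0,0,0],
  [1,9,0,0,0,0,0],
  [1,9,0,0,0,0,0],
])

```text
time_s: 9.78
eef_pos: [616.0, -245.1, 110.6]
ee_rot: [0.247, 0.664, 0.245, -0.662]
force: [-4.1, 2.7, 13.8]
grip_width: 0.603
```

carry_out([
  [1,0,0,0,-8,0,0],
  [1,0,0,0,-16,0,0],
  [1,0,0,0,-24,0,0],
  [1,0,0,0,-32,0,0],
  [1,0,0,0,-40,0,0],
])

```text
time_s: 10.4
eef_pos: [616.8, -245.8, 111.1]
ee_rot: [0.462, 0.538, 0.457, -0.537]
force: [0.4, -0.1, 13.8]
grip_width: 0.602
```

Run:
```python
from h import *
delta((615,-244,111)); print(ctrl.sense()["wrist_torque"])
```

```text
t 10.4 pos [ 616.8 -245.8  111.1] yaw -9.0 q1,q6 [-0.56 -0.4 ] F [ 0.4 -0.1 13.8] w 0.602
delta [ 0.  -2.  -1.5] turn [-0.   0.2 -0.4]
[ 0.00978299  0.06609413 -0.05123806]
```

carry_out([
  [1,0,0,0,-8,0,0],
  [1,0,0,0,-16,0,0],
  [1,0,0,0,-24,0,0],
  [1,0,0,0,-32,0,0],
  [1,0,0,0,-40,0,0],
])

```text
time_s: 11.02
eef_pos: [616.8, -245.8, 111.0]
ee_rot: [0.618, 0.348, 0.613, -0.348]
force: [0.7, 0.2, 12.7]
grip_width: 0.607
```

carry_out([
  [1,0,0,0,-6,0,0],
  [1,0,0,0,-12,0,0],
  [1,0,0,0,-18,0,0],
  [1,0,0,0,-24,0,0],
  [1,0,0,0,-24,0,0],
])

```text
time_s: 11.65
eef_pos: [616.7, -245.8, 111.0]
ee_rot: [0.676, 0.213, 0.672, -0.214]
force: [-0.6, 0.6, 12.3]
grip_width: 0.605
```

carry_out([
  [1,-4,0,0,0,0,0],
  [1,-8,0,0,0,0,0],
  [1,-12,0,0,0,0,0],
  [1,-16,0,0,0,0,0],
  [1,-20,0,0,0,0,0],
])

```text
time_s: 12.28
eef_pos: [615.3, -244.9, 127.3]
ee_rot: [0.674, 0.214, 0.674, -0.214]
force: [1.9, -1.8, -1.7]
grip_width: 0.598
```

The force has fallen to about zero, so the cap is free and I keep lifting.

carry_out([
  [1,-14,0,0,0,0,0],
  [1,-28,0,0,0,0,0],
  [1,-42,0,0,0,0,0],
  [1,-56,0,0,0,0,0],
  [1,-70,0,0,0,0,0],
])

```text
time_s: 12.9
eef_pos: [615.2, -244.8, 198.4]
ee_rot: [0.674, 0.214, 0.674, -0.214]
force: [-0.5, 1.0, -0.9]
grip_width: 0.604
```

carry_out([
  [1,0,0,0,0,0,0],
  [1,0,0,0,0,0,0],
  [1,0,0,0,0,0,0],
  [1,0,0,0,0,0,0],
  [1,0,0,0,0,0,0],
])

```text
time_s: 13.52
eef_pos: [615.2, -244.8, 197.1]
ee_rot: [0.674, 0.214, 0.674, -0.214]
force: [-1.0, 0.0, -0.1]
grip_width: 0.606
```

Run:
```python
from h import *
delta((615,-244,200))
i=viewer.capture("scene")[:,:,::-1]
cv2.imwrite("pics/f.png",np.hstack([cv2.resize(i[110:210,130:230],(400,400),interpolation=2),cv2.resize(i[185:265,255:335],(400,400),interpolation=2)]))
```

```text
t 13.53 pos [ 615.2 -244.8  197.1] yaw 54.7 q1,q6 [-0.56 -1.51] F [-1.   0.  -0.1] w 0.606
delta [-2.9  0.5 -0.6] turn [-0. -0.  0.]
```

View pics/f.png

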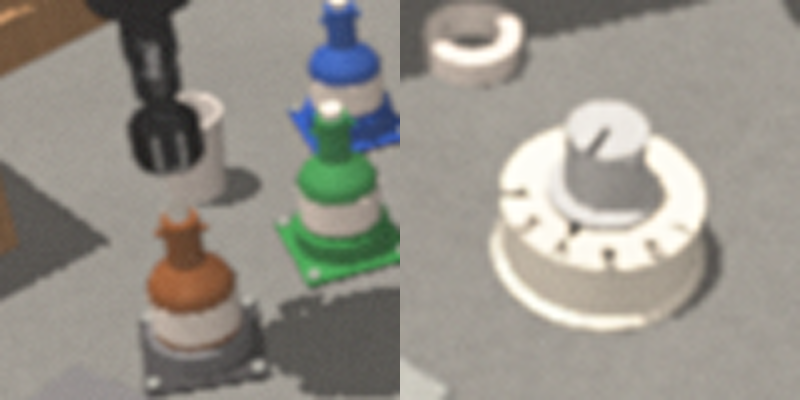

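The cap is held level at (165,140) above the open amber neck at (183,222). The sleeve pointer is at (573,230), in line with 4 at (565,245). I hand in.

```bash
python3 -c "
from rig import order; print(order.finish_job())"
```

```text
the job is handed in; nothing more can be done
None
```

I turned the dosing sleeve from 1 to 4, then opened the amber bottle and handed the job in at about 13.5 s, still holding its cap over the mouth. The hand-in gives no verdict, so the final state below rests on my own readings.

- **Sleeve:** I turned it 90° clockwise. The last picture shows the pointer in line with number 4.
- **Cap:** I gripped it at 60 N, pressed it about 7.7 mm and turned it about 104° anticlockwise while pressed. It then lifted with almost no force.
- **Final pose:** By the arm's readings, the cap centre is about 75 mm above the mouth and within a few millimetres of the bottle's axis. The arm was steady, the jaws stayed open by the cap's width, and the last picture shows the cap gripped and level.
- **Disagreement:** The two cameras put the cap's position about 7 mm apart. I trusted the top view, and the grasp fitted.
- **Sideways force:** While turning the sleeve I saw up to about 20 N of sideways force, because the grip was slightly off centre. It went away once I let go.
- **Not checked:** I did not measure the loose items again. No contact with any of them was noticed.

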